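# Stand the lab containers in their fitted spill trays

## Robot

A 6-joint arm with a two-finger parallel gripper is mounted at the origin on the work surface. World frame = base frame: x ahead of the robot, y to its left, z up, the work surface at z = 0. Lengths are in m, angles in rad, forces in N, time in s.
With the tool pointing down it reaches from about 0.35 to 0.775 m from the base axis. Payload 5.5 kg.
Tool frame: the origin (TCP) lies at the very end of the fingers, on their centre line; the grasp point (between the pads) lies 19 mm behind it; z points along the fingers, y is the line along which they close (so a half turn about z gives the same grasp; the last joint's range is limited). The gripper opens to 85 mm and grips with 20 to 120 N. Pads are 22 mm wide; open, the fingers measure 114 mm over their backs; the gripper's body (76 mm by 85 mm) begins 54 mm behind the grasp point. The pads swing forward as they close: fully open they stand 13 mm farther back than shut.
Start: joints at [-0.14, 0.313, 0.046, 1.304, 0, 1.431], TCP at [0.575, -0, 0.231] pointing down, gripper open.
Joint ranges: [-2.76, 2.76], [-0.86, 1.69], [-1.03, 1.26], [-2.2, 2.34], [-1.47, 1.5], [-3.14, 3.14]. Speed limits (rad/s): [2.57, 2.57, 3.14, 3.14, 3.14, 3.14].

## Interface

Orientations are given as a unit quaternion [w, x, y, z].
In Python, from workcell import env, cams, ticket, spotter gives the robot as it stands.
- The arm moves only by the tool jog_arm, never from a script. Its argument "increments" is a list that holds one entry, the list of rows, each a list of 7 numbers: the shift along the tool's x, y, z in units of 0.25 m (1.0 is 0.25 m), then the turn, a rotation vector about the tool's x, y, z in units of 180 degrees (1.0 is 180 degrees), then the closure in counts, from 0 (fully open) to 255 (shut). A call has 1 to 20 rows; each row shifts and turns the commanded pose from where the row before left it, along the tool's axes as they then stand; what a row does not reach is not made up. A row lasts 1/10 s, in which the tool goes at most 50 mm and 8.59 degrees, less where a joint would pass 70% of its speed; a pose out of reach is approached as far as the arm can. A call with a number of a shift or a turn outside -1 to 1 is refused whole. A call with a gripper value outside its range is refused whole. The fingers move at their own pace and stop on an object; "force" is the grip in N (left out, the last holds). Time passes only in rows, so rows that do not move let the fingers close. It gives the time, the measured TCP pose, the force, the opening and the grip force at its end, in the units of the state.
- env.get_state(): the state, without advancing time (a new reading comes with each control period).
- cams.read_camera(name): name is "scene" or "side" or "wrist"; returns a dict with "pixels" (400x640x3 uint8, red, green, blue), "fx", "fy", "cx", "cy" (pixels), "k1" (the pictures are not rectified: a ray, as slopes to the right and down, at radius r is drawn at 1 + k1 r^2 times it, then the intrinsics apply), "xyz" and "attitude" of the camera in the world; the wrist camera has in their place "mount" (4x4, takes a point from camera to tool coordinates, whose origin is the TCP and whose axes are the flange's). Camera axes: x right, y down, z forward; pixel columns grow to the right and rows downward; lengths in m; the calibration is good to about 2 mm. A picture is of the moment at which its call begins: read the wrist's pose just before it. There is no depth.
- ticket.hand_in(): hands the job in; it is judged then, once.
Trained networks look in the newest picture that a camera, given by its name, has taken for a name from the list of things; names that differ only in an ending like _2 or _b are one class to them, and where a whole thing is asked for, a point or a joint stands for the part that bears it (a point fixed in the world has none). Each returns a list of dicts, best first, with "conf" (0 to 1); they miss things now and then, are a little off and sometimes report something else, mostly with a low value. They report only what shows in the picture. A call takes as long as a camera call. They do not tell look-alikes from the thing itself.
- spotter.find_in(target, camera): "uv" ([column, row] in pixels, amid what is visible of it).
- spotter.cut_out(target, camera): "region" (400x640 bool, what is visible of it) and "uv" ([column, row] in pixels, amid what is visible of it).
- spotter.landmark_of(target, camera): "uv" ([column, row] in pixels: a listed point, or the origin of a listed thing).
The state is a dict: "clock": time; "joint_pos": joint angles; "qvel": joint speeds; "tau": joint torques, N m; "tcp_pos": TCP position; "orientation": TCP orientation; "wrist_force": force on the tool from outside, world axes, zero at the start; "ft_torque": the same for the moment, N m; "finger_gap": finger opening in m; "grip_force": force on a finger pad.
Only numpy, scipy, OpenCV 4.12 (cv2) and the standard library are available. Lean on these libraries where they do the work, as an engineer would, in place of code of your own. Each camera call takes 0.05 s, during which the arm holds its last target. There are 200 camera calls.

## Task

Put the four white containers away on the lab bench: stand each one upright in the grey spill tray that fits its foot in shape and size (the wide jar in the larger round tray, the slim bottle in the smaller round one, the square bottle in the square one, the slide box in the oblong one), flat on the tray's floor and not propped on its rim. Leave the little glass beaker and the amber flask standing where they are.

Things in the scene. Friction and masses are not known exactly. Their poses are not given: they have to be found in the camera images.
- wide_jar: Loose wide round white plastic jar with a screw lid nearly as wide as itself: 60 mm diameter, 70 mm tall (straight body to 52 mm, lid 58 mm across on top), 0.13 to 0.25 kg. Origin at the centre of its underside, z up.
- slim_bottle: Loose slim round white plastic bottle: 38 mm diameter, straight-sided to 53 mm, then a shoulder and a 24 mm round cap, 75 mm tall in all, 0.06 to 0.11 kg. Origin at the centre of its underside, z up.
- square_bottle: Loose white plastic bottle with a square 48 x 48 mm body, 57 mm tall, and a 32 mm round cap on top, 75 mm tall in all, 0.11 to 0.22 kg. Origin at the centre of its underside, z up. Its x and y axes are square to its flat sides.
- slide_box: Loose oblong white plastic box for microscope slides, closed, with a thin grey seam: 88 mm (its x) by 40 mm (its y), 60 mm tall (seam 44 to 46 mm up), 0.12 to 0.24 kg. Origin at the centre of its underside, z up.
- wide_round_tray: Larger round grey plastic spill tray, 84 mm across outside; open recess 76 mm in diameter, floor 3 mm above the bench, rim 4 mm thick and 10 mm above the bench. Fixed to the bench; it starts empty. Origin at the centre of its underside, z up.
- small_round_tray: Smaller round grey plastic spill tray, 62 mm across outside; open recess 54 mm in diameter, floor 3 mm above the bench, rim 4 mm thick and 10 mm above the bench. Fixed to the bench; it starts empty. Origin at the centre of its underside, z up.
- square_tray: Square grey plastic spill tray, 72 x 72 mm outside; open recess 64 x 64 mm, floor 3 mm above the bench, rim 4 mm thick and 10 mm above the bench. Fixed to the bench; it starts empty. Origin at the centre of its underside, z up. Its x and y axes are square to its sides.
- oblong_tray: Oblong grey plastic spill tray, 112 mm (its x) by 64 mm (its y) outside; open recess 104 x 56 mm, floor 3 mm above the bench, rim 4 mm thick and 10 mm above the bench. Fixed to the bench; it starts empty. Origin at the centre of its underside, z up.
- beaker: Bystander: loose small clear glass beaker, 42 mm across, 58 mm tall, standing among the things. Origin at the centre of its underside, z up.
- flask: Bystander: loose small stoppered conical flask of amber glass, 50 mm across at the foot, 70 mm tall, standing among the things. Origin at the centre of its underside, z up. A flat round steel tin 48 mm across and 14 mm high (not listed) also lies among the things; nothing there stands taller than 75 mm.
Not all that is in view belongs to the job. Leave any green or turquoise look-alike of the wide_jar alone. What is shaped like the slide_box but red is not meant.

How it is judged:
At the end, for the whole second after the job is handed in: Each of the four containers stands in its own tray: its centre within 14 mm of the tray's centre seen from above, its underside less than 6 mm above the tray's underside (so on the 3 mm floor, not on the rim), tilted less than 0.08 rad, and at rest (horizontal distance between wide_jar and wide_round_tray below 0.014 m and z of wide_jar in the frame of wide_round_tray below 0.006 m and angle between each of wide_jar, slim_bottle, square_bottle, slide_box's own z axis and vertical below 0.08 rad and linear speed of each of wide_jar, slim_bottle, square_bottle, slide_box below 0.02 m/s and angular speed of each of wide_jar, slim_bottle, square_bottle, slide_box below 0.2 rad/s and horizontal distance between slim_bottle and small_round_tray below 0.014 m and z of slim_bottle in the frame of small_round_tray below 0.006 m and horizontal distance between square_bottle and square_tray below 0.014 m and z of square_bottle in the frame of square_tray below 0.006 m and horizontal distance between slide_box and oblong_tray below 0.014 m and z of slide_box in the frame of oblong_tray below 0.006 m); the robot touches nothing.
It fails at once if the beaker is knocked over or shifted by more than 30 mm (distance of beaker from where it was at the start of the episode above 0.03 m or angle between beaker's own z axis and vertical above 0.5 rad).
It fails at once if the flask is knocked over or shifted by more than 30 mm (distance of flask from where it was at the start of the episode above 0.03 m or angle between flask's own z axis and vertical above 0.5 rad).
It also fails if it takes over 120 s, if anything falls off the work surface, if the arm or the gripper's body presses on something with over 40 N, if the wrist force passes 120 N, or if a joint passes its speed limit or range.

## Working session

There is one attempt and no reset: what is moved stays moved. The work goes in short steps, Python scripts to look and compute and a tool call to move; the robot and the scene stay as the last step left them, time stands still between calls to the robot, and variables do not carry over. Pictures are saved under pics/ and viewed, at most 14 in all, crops included, and the job is handed in when it is done.

Besides the shell and the picture viewer there is one more tool, called as a command line: name --argument value ..., lists and objects as JSON in quotes. jog_arm: Moves the arm, as the interface text tells. Shifts and turns lie within -1 to 1; 1 stands for 0.25 m of shift or 180 degrees of turn. Its arguments: {"type":"object","properties":{"increments":{"type":"array"},"force":{"type":"number"}},"required":["increments"]}

```bash
ls; mkdir -p pics; python3 - <<'E'
from workcell import env,cams,ticket,spotter
import cv2
print(env.get_state())
for c in ["scene","side","wrist"]:
    d=cams.read_camera(c); cv2.imwrite(f"pics/{c}0.png",d["pixels"][:,:,::-1])
    print(c,{k:v for k,v in d.items() if k!="pixels"})
    for n in "wide_jar slim_bottle square_bottle slide_box wide_round_tray small_round_tray square_tray oblong_tray beaker flask".split():
        print(n,[(([round(float(x)) for x in r["uv"]]),round(float(r["conf"]),2)) for r in spotter.landmark_of(n,c)])
E
```

```text
pics
{'clock': 0.0, 'joint_pos': array([-1.39617490e-01,  3.14024492e-01,  4.49723701e-02,  1.30359775e+00,
        1.55388932e-05,  1.43122182e+00]), 'qvel': array([-0.0004738 , -0.00018459, -0.00022243, -0.00135188, -0.00126265,
        0.00082133]), 'tau': array([-2.90074182e-03, -4.80629075e+01,  2.98531097e+01,  1.95313990e-02,
       -3.83516899e-04, -4.27451073e-05]), 'tcp_pos': array([5.74487294e-01, 5.70765810e-05, 2.30392465e-01]), 'orientation': array([-7.44810423e-04,  7.07121681e-01,  7.07091274e-01, -5.51561725e-04]), 'wrist_force': array([-0.14152508, -0.59513262,  0.06415963]), 'ft_torque': array([-0.00681102,  0.00495745,  0.04541163]), 'grip_force': 0.0, 'finger_gap': 0.08553059809171852}
scene {'fx': 421.630430899486, 'fy': 421.630430899486, 'cx': 317.0108498519572, 'cy': 195.5704358555414, 'k1': -0.07167978259118647, 'xyz': array([ 0.88511993, -0.24460966,  0.83908412]), 'attitude': array([-0.24455152,  0.87396424,  0.40400643, -0.11471647])}
wide_jar [([299, 187], 0.93), ([258, 174], 0.67), ([282, 150], 0.54), ([238, 290], 0.31)]
slim_bottle []
square_bottle [([3
[... 1125 characters left out ...]
561, 'cy': 200.68951902523077, 'k1': -0.021619989488136995, 'mount': array([[ 7.50300056e-04, -9.65275230e-01, -2.61233931e-01,
         6.65054963e-02],
       [ 9.99999652e-01,  8.19192182e-04, -1.54827235e-04,
        -9.90704740e-04],
       [ 3.63451689e-04, -2.61233724e-01,  9.65275510e-01,
        -1.42185523e-01],
       [ 0.00000000e+00,  0.00000000e+00,  0.00000000e+00,
         1.00000000e+00]])}
wide_jar [([114, 158], 0.93), ([204, 100], 0.66)]
slim_bottle []
square_bottle [([375, 240], 0.82)]
slide_box [([380, 99], 0.76)]
wide_round_tray [([303, 317], 0.69)]
small_round_tray [([359, 353], 0.66)]
square_tray []
oblong_tray [([214, 263], 0.73)]
beaker []
flask [([300, 316], 0.94)]
```

View pics/scene0.png

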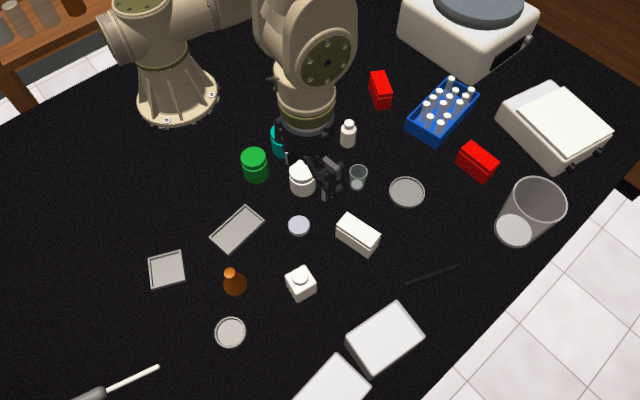

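View pics/side0.png

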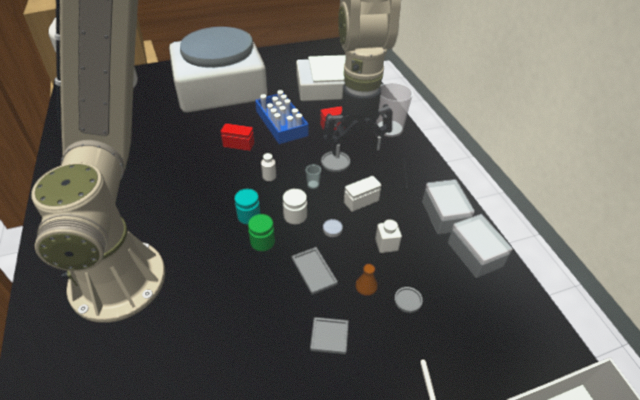

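View pics/wrist0.png

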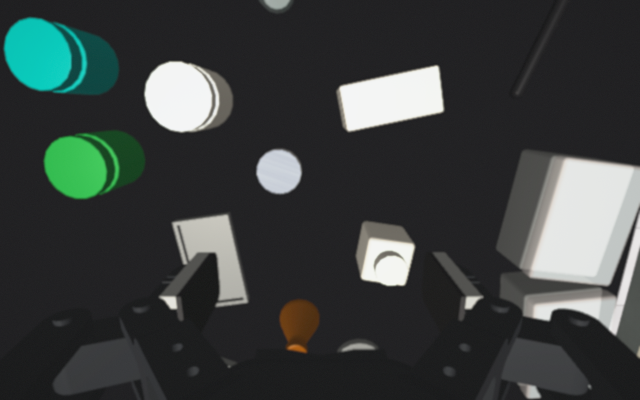

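The scene view shows the white jar at (302,180) partly behind the gripper, the slim bottle at (348,133), the square bottle at (300,284) and the slide box at (358,235). The trays are at (407,192), (230,333), (166,269) and (237,230). The beaker is at (358,177), the flask at (234,283) and the tin at (298,226). The side and wrist views agree. The teal and green jars and the red boxes are decoys.

Next I'll fit model silhouettes to the network masks.

```bash
cat > h.py <<'E'
from workcell import env,cams,ticket,spotter
import cv2,numpy as np
from scipy.spatial.transform import Rotation as R
from scipy.optimize import minimize
def q2R(q): return R.from_quat([q[1],q[2],q[3],q[0]]).as_matrix()
def shot(c):
    s=env.get_state(); d=cams.read_camera(c)
    if c=="wrist":
        T=np.eye(4);T[:3,:3]=q2R(s["orientation"]);T[:3,3]=s["tcp_pos"];T=T@d["mount"]
        d["R"],d["t"]=T[:3,:3],T[:3,3]
    else: d["R"],d["t"]=q2R(d["attitude"]),d["xyz"]
    return d
def proj(d,P):
    p=(np.atleast_2d(P)-d["t"])@d["R"]; n=p[:,:2]/np.maximum(p[:,2:],1e-3)
    n=n*(1+d["k1"]*(n**2).sum(1,keepdims=True))
    return n*[d["fx"],d["fy"]]+[d["cx"],d["cy"]]
def unproj(d,uv,z):
    m=(np.array(uv,float)-[d["cx"],d["cy"]])/[d["fx"],d["fy"]]; n=m.copy()
    for _ in range(8): n=m/(1+d["k1"]*(n**2).sum())
    r=d["R"]@np.array([*n,1]); return d["t"]+r*(z-d["t"][2])/r[2]
a=np.linspace(0,2*np.pi,40,endpoint=False)
circ=lambda D:np.c_[np.cos(a),np.sin(a)]*D/2
rect=lambda x,y:np.array([[1,1],[-1,1],[-1,-1],[1,-1]])*[x/2,y/2]
M=dict(wide_jar=[(circ(60),0,52),(circ(58),52,70)],slim_bottle=[(circ(38),0,53),(circ(24),53,75)],
 square_bottle=[(rect(48,48),0,57),(circ(32),57,75)],slide_box=[(rect(88,40),0,60)],
 wide_round_tray=[(circ(84),0,10)],small_round_tray=[(circ(62),0,10)],square_tray=[(rect(72,72),0,10)],
 oblong_tray=[(rect(112,64),0,10)],beaker=[(circ(42),0,58)],flask=[(circ(50),0,10),(circ(20),45,70)])
def render(d,n,p):
    m=np.zeros((400,640),np.uint8); c,s=np.cos(p[2]),np.sin(p[2])
    for f,z0,z1 in M[n]:
        xy=f@np.array([[c,s],[-s,c]])/1000+p[:2]
        P=np.r_[np.c_[xy,np.full(len(xy),z0/1e3)],np.c_[xy,np.full(len(xy),z1/1e3)]]
        h=cv2.convexHull(proj(d,P).astype(np.float32))
        cv2.fillConvexPoly(m,np.round(h*16).astype(np.int32),255,cv2.LINE_AA,4)
    return m/255.
def fit(n,xy,views,maxd=30):
    """views: {cam: shot}; picks the mask near xy in each, fits x,y,yaw"""
    use=[]
    for c,d in views.items():
        e=proj(d,[[*xy,.03]])[0]
        for r in spotter.cut_out(n,c):
            if np.hypot(*(np.array(r["uv"])-e))<maxd: use.append((d,r["region"].astype(float),c)); break
    def cost(p,l=use): return sum(1-np.minimum(render(d,n,p),g).sum()/np.maximum(render(d,n,p),g).sum() for d,g,_ in l)
    yaws=[0] if len(M[n][0][0])>4 else ([0,.4,.8,1.2] if n[:2]=="sq" else np.arange(0,3.1,.4))
    best=None
    for y in yaws:
        o=minimize(cost,[*xy,y],method="Nelder-Mead",options=dict(initial_simplex=np.array([[*xy,y]]*4)+[[0,0,0],[.015,0,0],[0,.015,0],[0,0,.25]],xatol=2e-4,fatol=1e-3))
        if best is None or o.fun<best.fun: best=o
    return best.x,[(c,round(cost(best.x,[(d,g,c)]),2)) for d,g,c in use]
E
python3 - <<'E'
from h import *
v={c:shot(c) for c in("scene","side","wrist")}
g=dict(wide_jar=("side",(294,206)),slim_bottle=("scene",(348,133)),square_bottle=("scene",(300,284)),slide_box=("scene",(358,235)),wide_round_tray=("scene",(407,192)),small_round_tray=("scene",(230,333)),square_tray=("scene",(166,269)),oblong_tray=("scene",(237,230)),beaker=("scene",(358,177)),flask=("scene",(234,283)))
for n,(c,uv) in g.items():
    xy=unproj(v[c],uv,.03 if "tray" not in n else .01)[:2]
    p,e=fit(n,xy,v,25 if "jar" in n else 30); print(n,p.round(3),e)
print("tin",unproj(v["scene"],(298,226),.014), "green",unproj(v["side"],(261,232),.035),"teal",unproj(v["side"],(247,206),.035))
E
```

```text
wide_jar [0.452 0.076 0.068] [('scene', np.float64(0.25)), ('side', np.float64(0.15)), ('wrist', np.float64(0.06))]
slim_bottle [0.422 0.242 0.051] [('scene', np.float64(0.13)), ('side', np.float64(0.16))]
square_bottle [ 0.642 -0.085 -0.215] [('scene', np.float64(0.15)), ('side', np.float64(0.19)), ('wrist', np.float64(0.12))]
slide_box [0.637 0.075 3.354] [('scene', np.float64(0.1)), ('side', np.float64(0.18)), ('wrist', np.float64(0.06))]
wide_round_tray [0.623 0.248 0.006] [('scene', np.float64(0.08)), ('side', np.float64(0.2))]
small_round_tray [ 0.623 -0.249  0.265] [('scene', np.float64(0.1)), ('side', np.float64(0.08))]
square_tray [ 0.428 -0.278 -0.412] [('scene', np.float64(0.08)), ('side', np.float64(0.11))]
oblong_tray [ 0.448 -0.108  1.733] [('scene', np.float64(0.04)), ('side', np.float64(0.12))]
beaker [0.531 0.18  0.083] [('scene', np.float64(0.27)), ('side', np.float64(0.27)), ('wrist', np.float64(0.07))]
flask [ 0.547 -0.184  0.072] [('scene', np.float64(0.13)), ('side', np.float64(0.21)), ('wrist', np.float64(0.21))]
tin [ 0.53308147 -0.00362877  0.014     ] green [0.35135901 0.01597292 0.035     ] teal [0.33611084 0.11251429 0.035     ]
```

jog_arm --increments '[[[0.061,-0.098,0,0,0,0,0],[0.061,-0.098,0,0,0,0,0],[0.061,-0.098,0,0,0,0,0],[0.061,-0.098,0,0,0,0,0],[0.061,-0.098,0,0,0,0,0],[0,0,0.104,0,0,0,0],[0,0,0.104,0,0,0,0],[0,0,0.104,0,0,0,0],[0,0,0.104,0,0,0,0],[0,0,0.104,0,0,0,0],[0,0,0,0,0,0,0],[0,0,0,0,0,0,0]]]' --force 40

```text
clock: 4.5
tcp_pos: [0.4523, 0.0762, 0.1016]
orientation: [-0.0, 0.707, 0.707, -0.0]
wrist_force: [-0.3, -0.6, -0.4]
finger_gap: 0.0853
grip_force: 0.0
```

```bash
python3 - <<'E'
from h import *
print(env.get_state()["joint_pos"].round(2))
v={c:shot(c) for c in("scene","side","wrist")}
for n,xy in dict(wide_jar=(.452,.076),slim_bottle=(.422,.242),wide_round_tray=(.623,.248),beaker=(.531,.18)).items():
  for cs in (["wrist"],["scene","side"]):
    try:
        p,e=fit(n,xy,{c:v[c] for c in cs},35); print(n,p[:2].round(3),e)
    except Exception as x: print(n,x)
cv2.imwrite("pics/w1.png",v["wrist"]["pixels"][:,:,::-1])
E
```

```text
[-0.01  0.18 -0.47  0.93  0.    1.56]
wide_jar [0.452 0.077] [('wrist', np.float64(0.06))]
wide_jar [0.453 0.076] [('scene', np.float64(0.16)), ('side', np.float64(0.21))]
slim_bottle [0.422 0.242] []
slim_bottle [0.422 0.244] [('scene', np.float64(0.2))]
wide_round_tray [0.623 0.248] []
wide_round_tray [0.624 0.248] [('scene', np.float64(0.11)), ('side', np.float64(0.2))]
beaker [0.531 0.176] [('wrist', np.float64(0.14))]
beaker [0.53  0.172] [('scene', np.float64(0.19)), ('side', np.float64(0.53))]
```

View pics/w1.png

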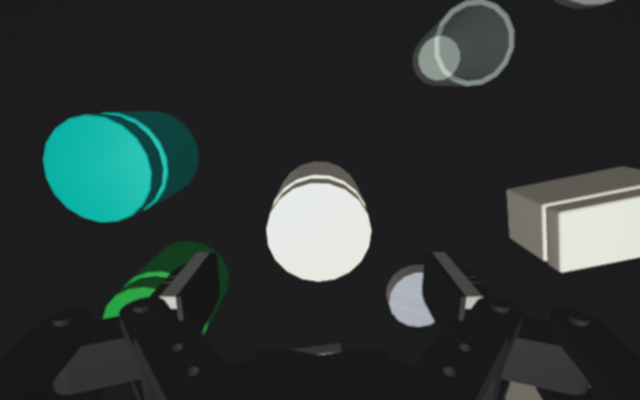

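The wrist view shows the white jar centred between the fingers at (319,232). The tin at (415,298) and the green jar at (150,300) are clear of the fingers.

jog_arm --increments '[[[0,0,0.07,0,0,0,0],[0,0,0.07,0,0,0,0],[0,0,0.07,0,0,0,0],[0,0,0.07,0,0,0,0],[0,0,0.064,0,0,0,0],[0,0,0,0,0,0,0],[0,0,0,0,0,0,255],[0,0,0,0,0,0,255],[0,0,0,0,0,0,255],[0,0,0,0,0,0,255],[0,0,0,0,0,0,255],[0,0,0,0,0,0,255],[0,0,0,0,0,0,255],[0,0,0,0,0,0,255],[0,0,0,0,0,0,255]]]' --force 40

```text
clock: 6.75
tcp_pos: [0.4535, 0.0762, 0.0163]
orientation: [0.001, 0.707, 0.707, 0.001]
wrist_force: [0.6, -0.1, 6.0]
finger_gap: 0.059
grip_force: 43.8
```

jog_arm --increments '[[[0,0,-0.06,0,0,0,255],[0,0,-0.1,0,0,0,255],[0,0,-0.11,0,0,0,255],[0,0,-0.11,0,0,0,255],[0,0,-0.1,0,0,0,255],[0.086,0.085,0,0,0,0,255],[0.086,0.085,0,0,0,0,255],[0.086,0.085,0,0,0,0,255],[0.086,0.085,0,0,0,0,255],[0.086,0.085,0,0,0,0,255],[0.086,0.085,0,0,0,0,255],[0.086,0.085,0,0,0,0,255],[0.086,0.085,0,0,0,0,255],[0,0,0,0,0,0,255],[0,0,0,0,0,0,255],[0,0,0,0,0,0,255]]]'

```text
clock: 8.35
tcp_pos: [0.6216, 0.2476, 0.1348]
orientation: [-0.0, 0.707, 0.707, -0.001]
wrist_force: [0.0, -0.4, -2.0]
finger_gap: 0.0591
grip_force: 44.0
```

```bash
python3 - <<'E'
from h import *
print(env.get_state()["joint_pos"].round(2))
v={c:shot(c) for c in("scene","side","wrist")}
for n,xy in dict(wide_round_tray=(.623,.248),slim_bottle=(.422,.242)).items():
  for cs in (["wrist"],["scene"],["side"]):
        p,e=fit(n,xy,{c:v[c] for c in cs},35); print(n,p[:2].round(3),e)
cv2.imwrite("pics/w2.png",np.hstack([cv2.resize(v[c]["pixels"][:,:,::-1],(400,250)) for c in("wrist","side")]))
E
```

```text
[ 0.26  0.54  0.15  1.18 -0.    1.83]
wide_round_tray [0.623 0.248] []
wide_round_tray [0.623 0.248] [('scene', np.float64(0.07))]
wide_round_tray [0.627 0.249] [('side', np.float64(0.16))]
slim_bottle [0.421 0.246] [('wrist', np.float64(0.05))]
slim_bottle [0.421 0.245] [('scene', np.float64(0.13))]
slim_bottle [0.424 0.247] [('side', np.float64(0.2))]
```

View pics/w2.png

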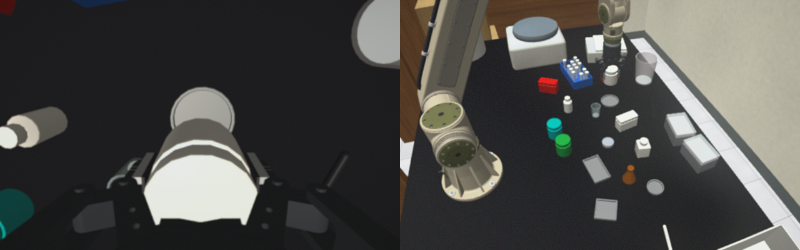

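The jar is held upright at (203,180) in the wrist half of the picture, with the tray at (203,115) beyond it. Lowering it now.

jog_arm --increments '[[[0,0.008,0.08,0,0,0,255],[0,0,0.1,0,0,0,255],[0,0,0.1,0,0,0,255],[0,0,0.08,0,0,0,255],[0,0,0.05,0,0,0,255],[0,0,0.03,0,0,0,255],[0,0,0.014,0,0,0,255],[0,0,0,0,0,0,255],[0,0,0,0,0,0,255],[0,0,0,0,0,0,255]]]'

```text
clock: 9.8
tcp_pos: [0.6253, 0.2485, 0.023]
orientation: [0.001, 0.707, 0.707, 0.001]
wrist_force: [0.3, 0.2, -1.6]
finger_gap: 0.0591
grip_force: 44.0
```

jog_arm --increments '[[[0,0,0.012,0,0,0,255],[0,0,0,0,0,0,255],[0,0,0,0,0,0,255],[0,0,0,0,0,0,0],[0,0,0,0,0,0,0],[0,0,0,0,0,0,0],[0,0,0,0,0,0,0],[0,0,0,0,0,0,0],[0,0,-0.05,0,0,0,0],[0,0,-0.1,0,0,0,0],[0,0,-0.1,0,0,0,0],[0,0,-0.1,0,0,0,0],[0,0,-0.1,0,0,0,0],[0,0,0,0,0,0,0]]]'

```text
clock: 11.2
tcp_pos: [0.6272, 0.249, 0.137]
orientation: [0.002, 0.707, 0.707, 0.004]
wrist_force: [0.3, -0.2, 0.3]
finger_gap: 0.0855
grip_force: 0.0
```

jog_arm --increments '[[[-0.012,-0.1,0,0,0,0,0],[0,-0.12,0,0,0,0,0],[0,-0.12,0,0,0,0,0],[0,-0.12,0,0,0,0,0],[0,-0.12,0,0,0,0,0],[0,-0.12,0,0,0,0,0],[0,-0.12,0,0,0,0,0],[0,0,0,0,0,0,0],[0,0,0.1,0,0,0,0],[0,0,0.1,0,0,0,0],[0,0,0,0,0,0,0],[0,0,0,0,0,0,0]]]'

```text
clock: 12.4
tcp_pos: [0.4196, 0.2451, 0.0813]
orientation: [-0.0, 0.707, 0.707, -0.0]
wrist_force: [0.1, -0.1, 1.0]
finger_gap: 0.0855
grip_force: 0.0
```

```bash
python3 - <<'E'
from h import *
print(env.get_state()["tcp_pos"].round(4))
v={c:shot(c) for c in("scene","side","wrist")}
for n,xy in dict(wide_jar=(.624,.248),slim_bottle=(.421,.246)).items():
  for cs in (["wrist"],["scene"],["side"]):
        p,e=fit(n,xy,{c:v[c] for c in cs},40); print(n,p[:2].round(3),e)
cv2.imwrite("pics/w3.png",np.hstack([v["wrist"]["pixels"][::2,::2,::-1],cv2.resize(v["scene"]["pixels"][140:240,340:500,::-1],(320,200))]))
E
```

```text
[0.4196 0.2451 0.0813]
wide_jar [0.628 0.248] [('wrist', np.float64(0.02))]
wide_jar [0.622 0.25 ] [('scene', np.float64(0.15))]
wide_jar [0.629 0.252] [('side', np.float64(0.18))]
slim_bottle [0.422 0.247] [('wrist', np.float64(0.06))]
slim_bottle [0.42  0.247] [('scene', np.float64(0.2))]
slim_bottle [0.424 0.246] [('side', np.float64(0.21))]
```

View pics/w3.png

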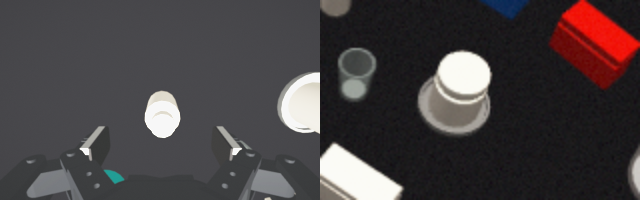

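The jar sits inside its tray, at (462,85) in the scene crop. The slim bottle is centred between the fingers at (162,115).

jog_arm --increments '[[[0.006,0.006,0.06,0,0,0,0],[0,0,0.07,0,0,0,0],[0,0,0.07,0,0,0,0],[0,0,0.065,0,0,0,0],[0,0,0,0,0,0,0],[0,0,0,0,0,0,255],[0,0,0,0,0,0,255],[0,0,0,0,0,0,255],[0,0,0,0,0,0,255],[0,0,0,0,0,0,255],[0,0,0,0,0,0,255],[0,0,0,0,0,0,255],[0,0,0,0,0,0,255],[0,0,0,0,0,0,255]]]' --force 30

```text
clock: 14.25
tcp_pos: [0.4219, 0.247, 0.0161]
orientation: [0.0, 0.707, 0.707, 0.001]
wrist_force: [0.3, -0.8, 6.2]
finger_gap: 0.0374
grip_force: 29.9
```

jog_arm --increments '[[[0,0,-0.08,0,0,0,255],[0,0,-0.13,0,0,0,255],[0,0,-0.14,0,0,0,255],[0,0,-0.13,0,0,0,255],[-0.1,0.04,0,0,0,0,255],[-0.13,0.05,0,0,0,0,255],[-0.13,0.05,0,0,0,0,255],[-0.13,0.05,0,0,0,0,255],[-0.13,0.05,0,0,0,0,255],[-0.13,0.05,0,0,0,0,255],[-0.13,0.05,0,0,0,0,255],[-0.13,0.06,0,0,0,0,255],[-0.13,0.06,0,0,0,0,255],[-0.13,0.06,0,0,0,0,255],[-0.13,0.06,0,0,0,0,255],[-0.13,0.06,0,0,0,0,255],[-0.13,0.06,0,0,0,0,255],[-0.13,0.06,0,0,0,0,255],[-0.13,0.05,0,0,0,0,255],[-0.064,0.01,0,0,0,0,255]]]'

```text
clock: 16.25
tcp_pos: [0.6268, -0.2521, 0.1344]
orientation: [0.0, 0.708, 0.706, -0.0]
wrist_force: [-0.3, 0.5, -1.4]
finger_gap: 0.0375
grip_force: 30.5
```

```bash
python3 - <<'E'
from h import *
s=env.get_state();print(s["tcp_pos"].round(4),s["joint_pos"].round(2))
v={c:shot(c) for c in("scene","side","wrist")}
for n,xy in dict(small_round_tray=(.623,-.249),flask=(.547,-.184)).items():
  for cs in (["wrist"],["scene"],["side"]):
        p,e=fit(n,xy,{c:v[c] for c in cs},40); print(n,p[:2].round(3),e)
s=env.get_state();print(s["tcp_pos"].round(4),s["finger_gap"])
E
```

```text
[ 0.6268 -0.2521  0.1344] [-0.5   0.55  0.17  1.19 -0.    1.07]
small_round_tray [ 0.623 -0.248] [('wrist', np.float64(0.14))]
small_round_tray [ 0.623 -0.249] [('scene', np.float64(0.32))]
small_round_tray [ 0.624 -0.249] [('side', np.float64(0.07))]
flask [ 0.546 -0.184] [('wrist', np.float64(0.09))]
flask [ 0.549 -0.186] [('scene', np.float64(0.15))]
flask [ 0.549 -0.185] [('side', np.float64(0.09))]
[ 0.6259 -0.2479  0.1354] 0.037449783335858355
```

jog_arm --increments '[[[-0.002,-0.01,0.08,0,0,0,255],[0,0,0.1,0,0,0,255],[0,0,0.1,0,0,0,255],[0,0,0.08,0,0,0,255],[0,0,0.05,0,0,0,255],[0,0,0.03,0,0,0,255],[0,0,0.026,0,0,0,255],[0,0,0,0,0,0,255],[0,0,0,0,0,0,255],[0,0,0,0,0,0,255]]]'

```text
clock: 17.7
tcp_pos: [0.624, -0.25, 0.0192]
orientation: [0.001, 0.707, 0.707, 0.0]
wrist_force: [0.1, -1.4, -0.6]
finger_gap: 0.0371
grip_force: 30.8
```

jog_arm --increments '[[[0,0,0.004,0,0,0,255],[0,0,0,0,0,0,90],[0,0,0,0,0,0,90],[0,0,0,0,0,0,90],[0,0,0,0,0,0,90],[0,0,-0.05,0,0,0,90],[0,0,-0.1,0,0,0,90],[0,0,-0.12,0,0,0,90],[0,0,-0.12,0,0,0,90],[0,0,-0.08,0,0,0,90],[0.1,0.012,0,0,0,0,0],[0.12,0.012,0,0,0,0,0],[0.12,0.012,0,0,0,0,0],[0.12,0.012,0,0,0,0,0],[0.12,0.012,0,0,0,0,0],[0.08,0.012,0,0,0,0,0],[0,0,0,0,0,0.034,0],[0,0,0,0,0,0.034,0],[0,0,0,0,0,0,0],[0,0,0,0,0,0,0]]]'

```text
clock: 19.7
tcp_pos: [0.6417, -0.0848, 0.1358]
orientation: [0.0, 0.778, 0.629, 0.0]
wrist_force: [-1.0, -0.1, -0.9]
finger_gap: 0.0856
grip_force: 0.0
```

```bash
python3 - <<'E'
from h import *
v={c:shot(c) for c in("scene","side","wrist")}
s=env.get_state();print(s["tcp_pos"].round(4),s["orientation"].round(3),s["joint_pos"].round(2))
for n,xy in dict(slim_bottle=(.624,-.249),square_bottle=(.642,-.085)).items():
  for cs in (["wrist"],["scene"],["side"]):
        p,e=fit(n,xy,{c:v[c] for c in cs},40); print(n,p.round(3),e)
cv2.imwrite("pics/w4.png",np.hstack([v["wrist"]["pixels"][::2,::2,::-1],cv2.resize(v["side"]["pixels"][250:350,330:490,::-1],(320,200))]))
E
```

```text
[ 0.6416 -0.0851  0.1353] [0.    0.778 0.628 0.   ] [-0.26  0.49  0.08  1.16  0.    1.53]
slim_bottle [ 0.623 -0.254  0.008] [('wrist', np.float64(0.91))]
slim_bottle [ 0.624 -0.251  0.15 ] [('scene', np.float64(0.15))]
slim_bottle [ 0.626 -0.25   0.211] [('side', np.float64(0.1))]
square_bottle [ 0.642 -0.084 -0.116] [('wrist', np.float64(0.1))]
square_bottle [ 0.646 -0.089  1.177] [('scene', np.float64(0.39))]
square_bottle [ 0.643 -0.085  1.195] [('side', np.float64(0.13))]
```

View pics/w4.png

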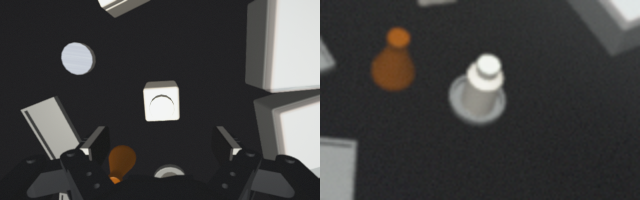

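The slim bottle stands inside its tray, at (485,85) in the crop. The square bottle is centred at (161,102), nearly square to the fingers.

jog_arm --increments '[[[0,0,0.08,0,0,-0.018,0],[0,0,0.1,0,0,0,0],[0,0,0.1,0,0,0,0],[0,0,0.1,0,0,0,0],[0,0,0.087,0,0,0,0],[0,0,0,0,0,0,0],[0,0,0,0,0,0,255],[0,0,0,0,0,0,255],[0,0,0,0,0,0,255],[0,0,0,0,0,0,255],[0,0,0,0,0,0,255],[0,0,0,0,0,0,255],[0,0,0,0,0,0,255],[0,0,0,0,0,0,255],[0,0,0,0,0,0,255],[0,0,0,0,0,0,255]]]' --force 40

```text
clock: 21.75
tcp_pos: [0.643, -0.0851, 0.0202]
orientation: [0.001, 0.76, 0.649, 0.001]
wrist_force: [0.3, -0.5, 5.5]
finger_gap: 0.0475
grip_force: 42.4
```

jog_arm --increments '[[[0,0,-0.08,0,0,0,255],[0,0,-0.13,0,0,0,255],[0,0,-0.14,0,0,0,255],[0,0,-0.13,0,0,0,255],[-0.07,-0.056,0,0,0,0,255],[-0.095,-0.077,0,0,0,0,255],[-0.095,-0.077,0,0,0,0,255],[-0.095,-0.077,0,0,0,0,255],[-0.095,-0.077,0,0,0,0,255],[-0.095,-0.077,0,0,0,0,255],[-0.095,-0.077,0,0,0,0,255],[-0.095,-0.077,0,0,0,0,255],[-0.095,-0.077,0,0,0,0,255],[-0.067,-0.056,0,0,0,0,255],[0,0,0,0,0,0.04,255],[0,0,0,0,0,0.041,255],[0,0,0,0,0,0,255],[0,0,0,0,0,0,255],[0,0,0,0,0,0,255]]]'

```text
clock: 23.65
tcp_pos: [0.4267, -0.2776, 0.1383]
orientation: [-0.0, 0.836, 0.549, 0.0]
wrist_force: [-0.4, -0.1, -1.0]
finger_gap: 0.0478
grip_force: 42.0
```

```bash
python3 - <<'E'
from h import *
v={c:shot(c) for c in("scene","side","wrist")}
s=env.get_state();print(s["tcp_pos"].round(4),s["orientation"].round(3),s["finger_gap"])
q=s["orientation"];print("tool y yaw",2*np.arctan2(q[2],q[1])-np.pi/2)
for n,xy in dict(square_tray=(.428,-.278),oblong_tray=(.448,-.108)).items():
  for cs in (["wrist"],["scene"],["side"]):
        p,e=fit(n,xy,{c:v[c] for c in cs},40); print(n,p.round(3),e)
cv2.imwrite("pics/w5.png",np.hstack([v["wrist"]["pixels"][::2,::2,::-1],v["side"]["pixels"][200:400,230:550,::-1]]))
E
```

```text
[ 0.4268 -0.2776  0.1383] [-0.     0.836  0.548  0.   ] 0.04782135162522053
tool y yaw -0.41021592963723785
square_tray [ 0.427 -0.277  1.171] [('wrist', np.float64(0.41))]
square_tray [ 0.428 -0.278  1.155] [('scene', np.float64(0.09))]
square_tray [ 0.429 -0.276  1.129] [('side', np.float64(0.15))]
oblong_tray [ 0.448 -0.108  0.   ] []
oblong_tray [ 0.446 -0.109  1.703] [('scene', np.float64(0.07))]
oblong_tray [ 0.44  -0.066  1.26 ] [('side', np.float64(0.85))]
```

View pics/w5.png

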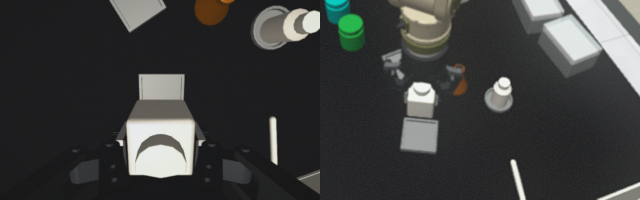

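The bottle lines up with the square tray, at (160,85) in the wrist view. Lowering it.

jog_arm --increments '[[[0,0.004,0.08,0,0,0,255],[0,0,0.1,0,0,0,255],[0,0,0.1,0,0,0,255],[0,0,0.08,0,0,0,255],[0,0,0.05,0,0,0,255],[0,0,0.03,0,0,0,255],[0,0,0.02,0,0,0,255],[0,0,0,0,0,0,255],[0,0,0,0,0,0,255],[0,0,0,0,0,0,255]]]'

```text
clock: 25.1
tcp_pos: [0.4281, -0.2786, 0.0239]
orientation: [0.001, 0.837, 0.548, 0.0]
wrist_force: [-0.1, 0.0, -0.9]
finger_gap: 0.0474
grip_force: 42.0
```

jog_arm --increments '[[[0,0,0.002,0,0,0,255],[0,0,0,0,0,0,0],[0,0,0,0,0,0,0],[0,0,0,0,0,0,0],[0,0,0,0,0,0,0],[0,0,-0.05,0,0,0,0],[0,0,-0.1,0,0,0,0],[0,0,-0.12,0,0,0,0],[0,0,-0.12,0,0,0,0],[0,0,-0.09,0,0,0,0],[0,0,0,0,0,0,0]]]'

```text
clock: 26.2
tcp_pos: [0.4296, -0.2799, 0.1473]
orientation: [0.004, 0.837, 0.548, 0.001]
wrist_force: [0.5, -0.5, 0.4]
finger_gap: 0.0853
grip_force: 0.0
```

jog_arm --increments '[[[0.1,0.012,0,0,0,0,0],[0.13,0.016,0,0,0,0,0],[0.13,0.016,0,0,0,0,0],[0.13,0.016,0,0,0,0,0],[0.13,0.016,0,0,0,0,0],[0.13,0.016,0,0,0,0,0],[0.13,0.016,0,0,0,0,0],[0.13,0.016,0,0,0,0,0],[0.13,0.016,0,0,0,0,0],[0.13,0.016,0,0,0,0,0],[0.13,0.016,0,0,0,0,0],[0.13,0.016,0,0,0,0,0],[0.1,0.014,0,0,0,0,0],[0,0,0,0,0,0,0]]]'

```text
clock: 27.6
tcp_pos: [0.6377, 0.0779, 0.142]
orientation: [-0.0, 0.836, 0.549, 0.0]
wrist_force: [-0.6, -0.3, 0.3]
finger_gap: 0.0858
grip_force: 0.0
```

jog_arm --increments '[[[0,0,0,0,0,-0.038,0],[0,0,0,0,0,-0.044,0],[0,0,0,0,0,-0.044,0],[0,0,0,0,0,-0.044,0],[0,0,0,0,0,-0.044,0],[0,0,0,0,0,-0.044,0],[0,0,0,0,0,-0.044,0],[0,0,0,0,0,-0.044,0],[0,0,0,0,0,-0.044,0],[0,0,0,0,0,-0.044,0],[0,0,0,0,0,-0.044,0],[0,0,0,0,0,-0.044,0],[0,0,0,0,0,-0.044,0],[0,0,0,0,0,-0.044,0],[0,0,0,0,0,-0.044,0],[0,0,0,0,0,-0.044,0],[0,0,0,0,0,0,0],[0,0,0,0,0,0,0]]]'

```text
clock: 29.4
tcp_pos: [0.6364, 0.0746, 0.1426]
orientation: [-0.0, -0.103, 0.995, -0.0]
wrist_force: [0.4, 0.2, 0.5]
finger_gap: 0.0855
grip_force: 0.0
```

```bash
python3 - <<'E'
from h import *
v={c:shot(c) for c in("scene","side","wrist")}
s=env.get_state();print(s["tcp_pos"].round(4),s["joint_pos"].round(2))
q=s["orientation"];print("tool y yaw",2*np.arctan2(q[2],q[1])-np.pi/2)
for n,xy in dict(square_bottle=(.428,-.278),slide_box=(.637,.075),oblong_tray=(.448,-.108)).items():
  for cs in (["wrist"],["scene"],["side"]):
        p,e=fit(n,xy,{c:v[c] for c in cs},40); print(n,p.round(3),e)
cv2.imwrite("pics/w6.png",np.hstack([v["wrist"]["pixels"][::2,::2,::-1],v["side"]["pixels"][200:400,230:550,::-1]]))
E
```

```text
[0.6367 0.0749 0.1428] [-0.01  0.48  0.07  1.17 -0.   -0.22]
tool y yaw 1.7792550720655926
square_bottle [ 0.428 -0.278  0.   ] []
square_bottle [ 0.426 -0.278  1.283] [('scene', np.float64(0.11))]
square_bottle [ 0.431 -0.275  1.148] [('side', np.float64(0.12))]
slide_box [0.637 0.075 3.346] [('wrist', np.float64(0.07))]
slide_box [0.638 0.074 0.148] [('scene', np.float64(0.19))]
slide_box [0.64  0.072 0.31 ] [('side', np.float64(0.12))]
oblong_tray [ 0.448 -0.108  0.   ] []
oblong_tray [ 0.447 -0.108  1.713] [('scene', np.float64(0.04))]
oblong_tray [ 0.448 -0.107  1.744] [('side', np.float64(0.08))]
```

View pics/w6.png

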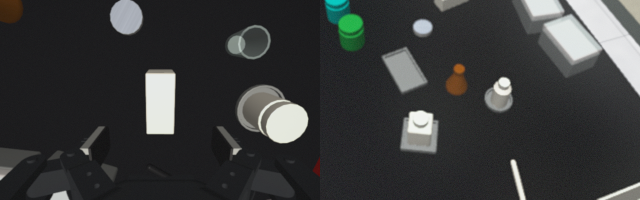

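The square bottle stands in its tray, at (420,128) on the right. The slide box is aligned and centred at (160,100) on the left.

jog_arm --increments '[[[0,0,0.08,0,0,0,0],[0,0,0.11,0,0,0,0],[0,0,0.11,0,0,0,0],[0,0,0.11,0,0,0,0],[0,0,0.087,0,0,0,0],[0,0,0,0,0,0,0],[0,0,0,0,0,0,255],[0,0,0,0,0,0,255],[0,0,0,0,0,0,255],[0,0,0,0,0,0,255],[0,0,0,0,0,0,255],[0,0,0,0,0,0,255],[0,0,0,0,0,0,255],[0,0,0,0,0,0,255],[0,0,0,0,0,0,255],[0,0,0,0,0,0,255]]]'

```text
clock: 31.6
tcp_pos: [0.6384, 0.0751, 0.0204]
orientation: [0.002, -0.105, 0.994, -0.0]
wrist_force: [-0.7, 0.0, 7.2]
finger_gap: 0.0395
grip_force: 41.5
```

jog_arm --increments '[[[0,0,-0.08,0,0,0,255],[0,0,-0.13,0,0,0,255],[0,0,-0.14,0,0,0,255],[0,0,-0.13,0,0,0,255],[0.07,-0.044,0,0,0,0,255],[0.108,-0.067,0,0,0,0,255],[0.108,-0.067,0,0,0,0,255],[0.108,-0.067,0,0,0,0,255],[0.108,-0.067,0,0,0,0,255],[0.108,-0.067,0,0,0,0,255],[0.108,-0.067,0,0,0,0,255],[0.108,-0.067,0,0,0,0,255],[0.07,-0.045,0,0,0,0,255],[0,0,0,0,0,0,255]]]'

```text
clock: 33.0
tcp_pos: [0.445, -0.1092, 0.1386]
orientation: [-0.001, -0.104, 0.995, 0.0]
wrist_force: [0.2, -0.5, -1.4]
finger_gap: 0.0393
grip_force: 40.9
```

jog_arm --increments '[[[0,0,0,0,0,0.037,255],[0,0,0,0,0,0.044,255],[0,0,0,0,0,0.044,255],[0,0,0,0,0,0.044,255],[0,0,0,0,0,0.044,255],[0,0,0,0,0,0.044,255],[0,0,0,0,0,0.044,255],[0,0,0,0,0,0.044,255],[0,0,0,0,0,0.044,255],[0,0,0,0,0,0.044,255],[0,0,0,0,0,0.044,255],[0,0,0,0,0,0.04,255],[0,0,0,0,0,0,255],[0,0,0,0,0,0,255],[0,0,0,0,0,0,255]]]'

```text
clock: 34.5
tcp_pos: [0.4472, -0.1079, 0.1386]
orientation: [0.0, 0.649, 0.761, 0.0]
wrist_force: [0.2, -0.6, -1.5]
finger_gap: 0.0395
grip_force: 40.7
```

```bash
python3 - <<'E'
from h import *
v={c:shot(c) for c in("scene","side","wrist")}
s=env.get_state();print(s["tcp_pos"].round(4),s["joint_pos"].round(2),s["finger_gap"])
q=s["orientation"];print("tool y yaw",2*np.arctan2(q[2],q[1])-np.pi/2)
for n,xy in dict(oblong_tray=(.448,-.108)).items():
  for cs in (["wrist"],["scene"],["side"]):
        p,e=fit(n,xy,{c:v[c] for c in cs},40); print(n,p.round(3),e)
cv2.imwrite("pics/w7.png",np.hstack([v["wrist"]["pixels"][::2,::2,::-1],v["side"]["pixels"][150:350,180:500,::-1]]))
E
```

```text
[ 0.4471 -0.1081  0.1386] [-0.41  0.14 -0.41  1.02  0.    1.  ] 0.039850766755126256
tool y yaw 0.15808363858225305
oblong_tray [ 0.448 -0.108  0.   ] []
oblong_tray [ 0.447 -0.109  1.736] [('scene', np.float64(0.05))]
oblong_tray [ 0.448 -0.107  1.697] [('side', np.float64(0.16))]
```

View pics/w7.png

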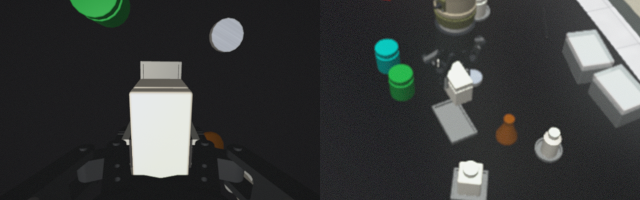

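The box lines up with the oblong tray, at (160,68) in the wrist view. Lowering it.

jog_arm --increments '[[[0,0,0.08,0,0,0,255],[0,0,0.1,0,0,0,255],[0,0,0.1,0,0,0,255],[0,0,0.08,0,0,0,255],[0,0,0.05,0,0,0,255],[0,0,0.03,0,0,0,255],[0,0,0.02,0,0,0,255],[0,0,0,0,0,0,255],[0,0,0,0,0,0,255],[0,0,0,0,0,0,255]]]'

```text
clock: 35.8
tcp_pos: [0.4475, -0.1084, 0.024]
orientation: [0.001, 0.649, 0.76, 0.0]
wrist_force: [0.6, 0.2, -0.8]
finger_gap: 0.0396
grip_force: 40.7
```

jog_arm --increments '[[[0,0,0.003,0,0,0,255],[0,0,0,0,0,0,60],[0,0,0,0,0,0,60],[0,0,0,0,0,0,60],[0,0,0,0,0,0,60],[0,0,-0.05,0,0,0,60],[0,0,-0.1,0,0,0,60],[0,0,-0.13,0,0,0,60],[0,0,-0.13,0,0,0,60],[0,0,-0.13,0,0,0,60],[0,0,-0.13,0,0,0,60],[0,0,-0.1,0,0,0,60],[0,0,0,0,0,0,60],[0,0,0,0,0,0,60]]]'

```text
clock: 37.2
tcp_pos: [0.4473, -0.1082, 0.2156]
orientation: [0.001, 0.649, 0.76, 0.0]
wrist_force: [-0.9, -0.1, -0.6]
finger_gap: 0.0653
grip_force: 0.0
```

```bash
python3 - <<'E'
from h import *
v={c:shot(c) for c in("scene","side","wrist")}
for n,xy in dict(wide_jar=(.624,.248),slim_bottle=(.624,-.25),square_bottle=(.428,-.278),slide_box=(.448,-.108),flask=(.547,-.184),beaker=(.531,.176)).items():
  for cs in (["scene"],["side"]):
        p,e=fit(n,xy,{c:v[c] for c in cs},30); print(n,p.round(3),e)
cv2.imwrite("pics/f_scene.png",v["scene"]["pixels"][100:400,100:500,::-1].repeat(2,0).repeat(2,1))
cv2.imwrite("pics/f_side.png",v["side"]["pixels"][100:400,200:500,::-1].repeat(2,0).repeat(2,1))
E
```

```text
wide_jar [0.623 0.248 0.08 ] [('scene', np.float64(0.08))]
wide_jar [0.662 0.305 0.646] [('side', np.float64(0.76))]
slim_bottle [ 0.624 -0.251  0.213] [('scene', np.float64(0.16))]
slim_bottle [ 0.626 -0.249  0.178] [('side', np.float64(0.14))]
square_bottle [ 0.426 -0.279  1.356] [('scene', np.float64(0.14))]
square_bottle [ 0.431 -0.274 -0.441] [('side', np.float64(0.15))]
slide_box [ 0.445 -0.107  1.753] [('scene', np.float64(0.13))]
slide_box [ 0.448 -0.105  1.656] [('side', np.float64(0.14))]
flask [ 0.547 -0.184  0.   ] []
flask [ 0.549 -0.183  0.12 ] [('side', np.float64(0.18))]
beaker [0.527 0.176 0.182] [('scene', np.float64(0.22))]
beaker [0.531 0.176 0.   ] []
```

View pics/f_scene.png

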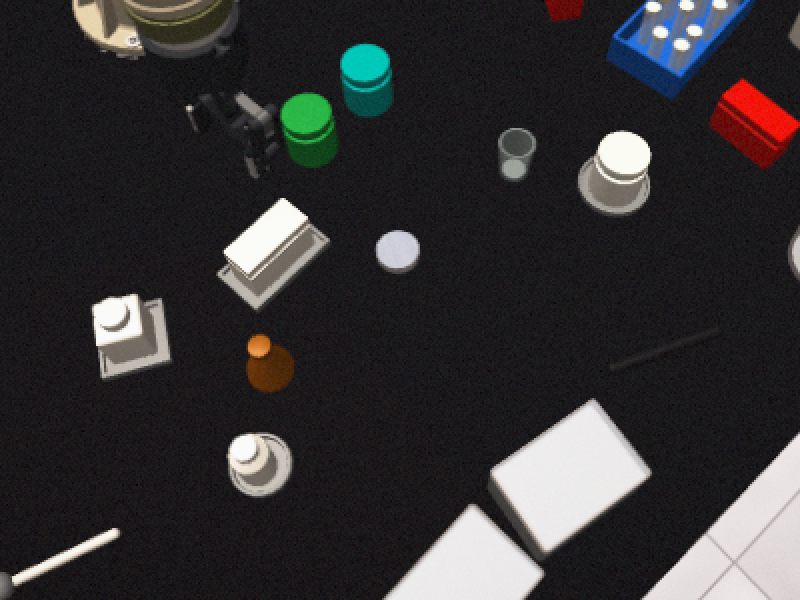

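View pics/f_side.png

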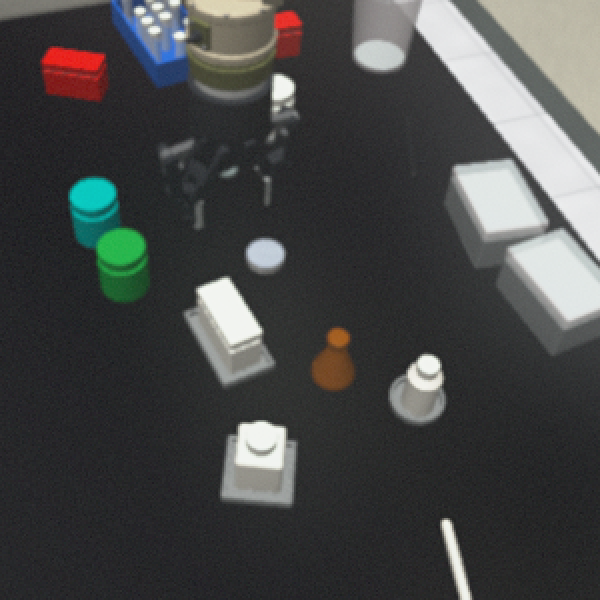

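All four containers stand in their trays: jar (617,170), slim bottle (255,460), square bottle (125,330) and slide box (270,245). The beaker (515,155) and flask (268,365) haven't moved, and the gripper is clear.

```bash
python3 -c "
from workcell import ticket; print(ticket.hand_in())"
```

```text
the job is handed in; nothing more can be done
None
```

The job is handed in: in the last pictures all four white containers stand in their matching trays, within about 5 mm of the tray centres, and the beaker and flask have not been disturbed; no verdict came back.

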